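# Hold a splined drive stem home in a gear housing

## Task

Slide the dust cover of the gear housing all the way open, take the square-headed splined stem out of the wooden stand, turn it until its four splines line up with the cross-shaped bore that the cover hid, and slide it fully home against the spring until its shoulder sits on the hub. Then keep it pressed down: the program finishes while still holding the stem home, because it springs back up if it is let go. Leave the round-headed pin and the oil bottle where they are.

Things in the scene. Friction and masses are not known exactly. Their poses are not given: they have to be found in the camera images.
- housing: Grey cast gear housing fixed to the bench, 100 mm (x) by 170 mm (y), 70 mm high, with 126 mm wide feet. Origin on the bench below the bore axis; the block reaches 50 mm to its +y and 120 mm to its -y. Two cover rails lie along y on its top, 41 mm either side of the bore axis, top 80 mm above the bench. Yaw within 0.6 rad of the robot's axes.
- cover (a joint): Sliding aluminium dust cover on the housing, plate 70 x 64 x 4 mm, its top 78 mm above the bench. Value in m: 0 centred over the bore, grows as it slides towards the housing's -y, 0.075 fully open (end stop). Starts nearly closed (0 to 0.012). Friction of about 2.5 N holds it where it is left.
- cover_tab (a point): Grip point on the cover's upright black tab: 10 mm thick along the housing's y (sliding direction), 34 mm wide along x, rising 36 mm above the plate. The point is on the tab's centre, 12 mm below its top, about 102 mm above the bench; moves with the cover; axes as the housing's.
- hub_mouth (a point): Centre of the top face of the steel hub in the housing, on the bore axis, 72 mm above the bench, z up. The hub does not turn. Bore cross-shaped: two slots along this frame's x and y, each 9.5 mm wide and 30.5 mm end to end, deeper than the stem; a quarter turn gives the same shape. Turned at random relative to the housing. Flat top face about 57 mm in diameter.
- ejector (a joint): Brass spring-loaded ejector, 12 mm in diameter, in the middle of the bore. Value 0 (m): up, with its top 20 mm below the hub's top face; it grows as it is pushed down, to 0.020 when the stem is fully home (travel ends at 0.026). Spring force about 2.4 N at 0 and 8.4 N at 0.020, acting upwards on the stem.
- stand: Dark wooden block fixed to the bench, 60 mm (x) by 160 mm (y), 38 mm high, with two round holes 32 mm in diameter, 30 mm deep, on its long axis 48 mm either side of its centre. Origin on the bench under its centre. The stem stands in one hole and the pin in the other, in either order.
- stem: Loose steel stem, 96 mm long, about 0.33 kg, upright in the stand at any yaw, lower end 8 mm above the bench. Origin at the centre of its lower end, z up. Lowest 40 mm: four splines, a cross along its x and y, bars 7 mm wide, 28 mm end to end, narrower in the first 5.5 mm. Then a round shoulder 40 mm wide, 6 mm thick. Fully home, its origin is 40 mm below point hub_mouth.
- stem_head (a point): Centre of the stem's square head, 80 mm above its lower end, axes as the stem's. The head is 24 x 24 mm and 32 mm high, its flats facing the stem's x and y, so parallel to the splines; a quarter turn gives the same shape. Below it a round neck 18 mm in diameter and 18 mm long, then the shoulder.
- pin: Loose steel pin, 96 mm long, with a plain round shank and a wide round mushroom head 38 mm in diameter; stands in the other hole of the stand. Does not belong in the hub; leave it. Origin at its lower end.
- oil: Grey oil bottle, 60 mm in diameter, 150 mm tall, to the left of the stand; leave it. Origin under its centre.
Things that resemble listed ones, but are neither listed nor needed, are in the scene too. Of the things like the housing, leave any that is red; of the rest the larger one is meant. Leave any turquoise look-alike of the stem alone.

How it is judged:
By the outcome, as a careful person would: the job done as asked, in the order asked, and still so for the second after the job is handed in, while the arm keeps its last pose, push and grip.
It also fails if it takes over 51 s, if anything falls off the work surface, if the arm or the gripper's body presses on something with over 40 N, if the wrist force passes 120 N, or if a joint passes its speed limit or range.

## Robot

A 6-joint arm with a two-finger parallel gripper is mounted at the origin on the work surface. World frame = base frame: x ahead of the robot, y to its left, z up, the work surface at z = 0. Lengths are in mm, angles in degrees, forces in N, time in s.
With the tool pointing down it reaches from about 300 to 850 mm from the base axis. Payload 4.2 kg.
Tool frame: the origin (TCP) lies at the centre of the arm's flange, where the gripper is bolted on; the fingertips stand 191 mm ahead of it and the grasp point (between the pads) lies 172 mm ahead of it; y points along the fingers, x is the direction in which the jaws open and shut, and the axes are right-handed (so a half turn about y gives the same grasp; the last joint's range is limited). The gripper opens to 91 mm and grips with 3 to 60 N. Pads are 32 mm wide; open, the fingers measure 118 mm over their backs; the gripper's body (76 mm by 178 mm) begins 60 mm behind the grasp point.
Start: joints at [62.281, 18.312, 89.639, -0, 72.044, -1.146], TCP at [257.223, 514.256, 404.776] pointing down, gripper open.
Joint ranges: [-177.97, 177.97], [-48.28, 115.42], [12.27, 149.76], [-77.06, 257.06], [2.81, 150.46], [-146.56, 146.56]. Speed limits (degrees/s): [147.25, 147.25, 180, 180, 180, 180].

## Interface

Orientations are given as [roll, pitch, yaw] about the fixed x, y, z axes, in that order (R = Rz(yaw) Ry(pitch) Rx(roll)).
In Python, from workcell import env gives the robot as it stands.
- The arm moves only by the tool carry_out, never from a script. Its argument "increments" is a list of rows, each a list of 3 entries, a list of its own where there are three numbers: the turn, a rotation vector about the tool's x, y, z in rad, then the shift along the tool's x, y, z in mm, then the closure, from 0 (fully open) to 1 (shut). In form: [[[wx, wy, wz], [dx, dy, dz], claw], ...]. A call has 1 to 10 rows; each row is the pose to reach, as a shift and turn from the pose commanded when the call began, along the tool's axes at that moment; what a row does not reach only later rows make up. A row lasts 1/12 s, in which the tool goes at most 41.7 mm and 7.16 degrees, less where a joint would pass 70% of its speed; a pose out of reach is approached as far as the arm can. A call with a gripper value outside its range is refused whole. The fingers move at their own pace and stop on an object; "force" is the grip in N (left out, the last holds). Time passes only in rows, so rows that repeat a pose let the fingers close. It gives the time, the measured TCP pose, the force and the opening at its end, in the units of the state.
- env.state(): the state, without advancing time (a new reading comes with each control period).
- env.grab_frame(name): name is "scene" or "top" or "wrist"; returns a dict with "frame" (420x560x3 uint8, blue, green, red), "z_map" (420x560 float32, mm along the optical axis (not along the pixel's ray), 0 where there is no reading), "camera_matrix" (3x3 intrinsics, pixels), "rvec" (rotation vector, rad) and "tvec" (3), from world to camera coordinates, as OpenCV has them; the wrist camera has in their place "hand_eye" (4x4, takes a point from camera to tool coordinates, whose origin is the TCP and whose axes are the tool frame's). Camera axes: x right, y down, z forward; pixel columns grow to the right and rows downward; lengths in mm; the calibration is good to about 2 mm. A picture is of the moment at which its call begins: read the wrist's pose just before it.
- env.job_done(): hands the job in, once; it reports no verdict.
The state is a dict: "time_s": time; "qpos": joint angles; "qvel": joint speeds; "effort": joint torques, N m; "ee_pos": TCP position; "ee_rot": TCP orientation; "force": force on the tool from outside, world axes, zero at the start; "torque": the same for the moment, N m; "gripper_width": finger opening in mm.
Only numpy, scipy, OpenCV 4.12 (cv2) and the standard library are available. Lean on these libraries where they do the work, as an engineer would, in place of code of your own. Each camera call takes 0.05 s, during which the arm holds its last target. There are 200 camera calls.

## Working session

There is one attempt and no reset: what is moved stays moved. The work goes in short steps, Python scripts to look and compute and a tool call to move; the robot and the scene stay as the last step left them, time stands still between calls to the robot, and variables do not carry over. Pictures are saved under pics/ and viewed, about 8 in all and at most 12, crops included, and the job is handed in when it is done.

Besides the shell and the picture viewer there is one more tool, called after ">>>" as name([rows], argument=value, ...), one row to a line, values as JSON. carry_out: Moves the arm, as the interface text tells. Its arguments: {"type":"object","properties":{"increments":{"type":"array","items":{"type":"array"}},"force":{"type":"number"}},"required":["increments"]}

```bash
mkdir -p pics; ls
cat > h.py <<'E'
import numpy as np, cv2
from scipy.spatial.transform import Rotation as R
from workcell import env
def grab(n):
    s=env.state(); f=env.grab_frame(n)
    K=np.array(f["camera_matrix"]); z=f["z_map"]
    if n=="wrist":
        T=np.eye(4);T[:3,:3]=R.from_euler('xyz',s["ee_rot"],degrees=True).as_matrix();T[:3,3]=s["ee_pos"]
        M=T@np.array(f["hand_eye"])
    else:
        W=np.eye(4);W[:3,:3]=cv2.Rodrigues(np.array(f["rvec"],float))[0];W[:3,3]=np.ravel(f["tvec"]);M=np.linalg.inv(W)
    v,u=np.mgrid[:z.shape[0],:z.shape[1]]
    P=np.stack([(u-K[0,2])/K[0,0]*z,(v-K[1,2])/K[1,1]*z,z],-1)@M[:3,:3].T+M[:3,3]
    P[z==0]=np.nan
    return f["frame"],P,K,M
E
python3 - <<'E'
from h import *
print(env.state())
for n in("scene","top"):
    im,P,K,M=grab(n); cv2.imwrite(f"pics/{n}0.png",im); np.savez(f"{n}0.npz",im=im,P=P,K=K,M=M); print(n,K,M)
E
```

```text
pics
{'time_s': 0.0, 'qpos': array([ 6.22794112e+01,  1.83519695e+01,  8.97087725e+01, -8.81164660e-04,
        7.20454472e+01, -1.14504688e+00]), 'qvel': array([ 0.06135265,  0.01681755,  0.01780797,  0.03188575, -0.0852405 ,
        0.06746816]), 'effort': array([-8.12514027e-04, -4.12462091e+01, -2.31971437e+01,  7.26966583e-02,
        4.59213252e-02, -1.67564408e-04]), 'ee_pos': array([257.15068155, 514.09062707, 403.90065451]), 'ee_rot': array([-89.99871555,   0.10618478,  63.42473164]), 'force': array([-0.50761063,  0.51881519,  0.43713848]), 'torque': array([ 0.00995715, -0.0237048 , -0.05907421]), 'gripper_width': 90.99391223195789}
scene [[445.32990127   0.         279.13329809]
 [  0.         445.32990127 210.7594669 ]
 [  0.           0.           1.        ]] [[-1.53060674e-01  6.26755762e-01 -7.64035107e-01  1.10897207e+03]
 [ 9.87953312e-01  1.14901991e-01 -1.03661879e-01  2.46380014e+02]
 [ 2.28184751e-02 -7.70697572e-01 -6.36792407e-01  6.07040215e+02]
 [ 0.00000000e+00  0.00000000e+00  0.00000000e+00  1.00000000e+00]]
top [[466.22068725   0.         283.70427508]
 [  0.         466.22068725 207.61812451]
 [  0.           0.           1.        ]] [[-2.72166915e-02 -9.91589012e-01  1.26532540e-01  3.71206766e+02]
 [-9.99300358e-01  2.37406111e-02 -2.88994472e-02  1.78323867e+02]
 [ 2.56524145e-02 -1.27230560e-01 -9.91541395e-01  9.78130520e+02]
 [ 0.00000000e+00  0.00000000e+00  0.00000000e+00  1.00000000e+00]]
```

View pics/scene0.png

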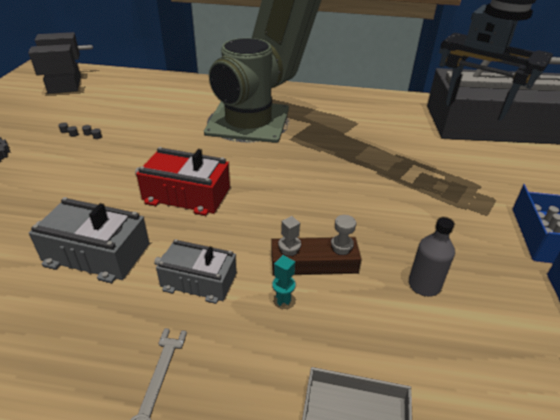

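View pics/top0.png

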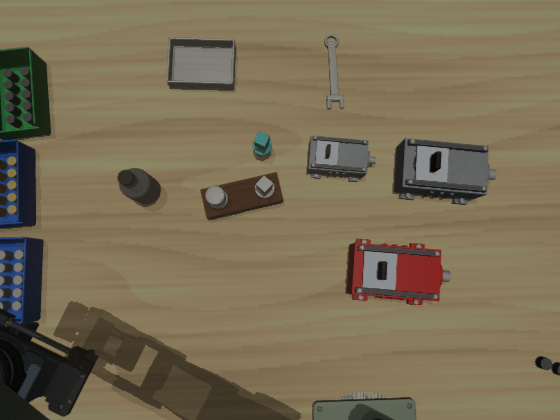

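The scene view shows the large grey housing at about (90,240), with its tab at (98,217). The stem is in the stand at (290,235), the pin at (344,232), and the turquoise decoy at (284,282). In the top view the housing is at (444,170) with its tab at (436,161), the stem at (264,186), the pin at (215,197), the oil bottle at (138,186), and the turquoise decoy at (262,145).

```bash
cat > m.py <<'E'
from h import *
for n,hb,sb in (("top",(390,500,130,210),(245,285,165,210)),("scene",(25,155,195,280),(270,305,210,258))):
    d=np.load(f"{n}0.npz"); P=d["P"]; im=d["im"]
    def box(b,lo,hi):
        q=P[b[2]:b[3],b[0]:b[1]].reshape(-1,3); c=im[b[2]:b[3],b[0]:b[1]].reshape(-1,3)
        k=(q[:,2]>lo)&(q[:,2]<hi); return q[k],c[k]
    q,c=box(hb,55,90); r=cv2.minAreaRect(q[:,:2].astype(np.float32)); print(n,"housing",r,len(q), "z",np.percentile(q[:,2],[5,50,95]))
    q,c=box(hb,72,84)
    br=c.mean(1)>130; r=cv2.minAreaRect(q[br,:2].astype(np.float32)); print(" plate",r,br.sum(),np.median(q[br],0))
    q,c=box(hb,90,140); print(" tab",cv2.minAreaRect(q[:,:2].astype(np.float32)),len(q),q.mean(0),q[:,2].max())
    q,c=box(sb,75,120); print(" stem z",np.percentile(q[:,2],[5,50,90,100]))
    t=q[q[:,2]>98]; print(" head",cv2.minAreaRect(t[:,:2].astype(np.float32)),len(t),t.mean(0))
E
python3 m.py
```

```text
top housing ((562.0435180664062, -178.003662109375), (179.00706481933594, 104.45832061767578), 83.0176010131836) 4190 z [65.65873613 72.0433187  81.53980438]
 plate ((568.0166015625, -144.98226928710938), (63.13785934448242, 69.31069946289062), 83.57733917236328) 804 [ 564.8883156  -137.77180374   77.63049872]
 tab ((567.3386840820312, -143.7523956298828), (10.891969680786133, 34.112796783447266), 85.49363708496094) 167 [ 566.21269745 -142.3723387   107.82660986] 116.08411402473166
 stem z [ 81.83500336 103.24915802 106.14546671 108.5818226 ]
 head ((530.4144897460938, 189.6527557373047), (24.189184188842773, 24.40349769592285), 46.11627960205078) 165 [530.28673467 189.43901411 103.8406745 ]
scene housing ((565.9752807617188, -175.84994506835938), (173.43634033203125, 104.92559814453125), 84.35443878173828) 4167 z [58.93639431 70.82980558 80.66272197]
 plate ((562.2255249023438, -178.44647216796875), (154.31265258789062, 88.26693725585938), 83.1805648803711) 659 [ 577.77098241 -136.25228012   77.28287213]
 tab ((567.642578125, -145.21873474121094), (11.533308029174805, 35.474884033203125), 81.34110260009766) 261 [ 570.22913308 -143.58126174  104.82391247] 114.62443431003857
 stem z [ 77.31995865  96.37689286 104.22039637 105.72722824]
 head ((530.3134155273438, 188.1829071044922), (25.26168441772461, 24.380210876464844), 47.79936599731445) 169 [531.95834008 188.82931941 102.94833493]
```

>>> carry_out([
  [[0, 0, 0], [-225, 0, -286], 0],
  [[0, 0, 0], [-225, 0, -286], 0],
  [[0, 0, 0], [-225, 0, -286], 0],
  [[0, 0, 0], [-225, 0, -286], 0],
  [[0, 0, 0], [-225, 0, -286], 0],
  [[0, 0, 0], [-225, 0, -286], 0],
  [[0, 0, 0], [-225, 0, -286], 0],
  [[0, 0, 0], [-225, 0, -286], 0],
  [[0, 0, 0], [-225, 0, -286], 0],
  [[0, 0, 0], [-225, 0, -286], 0],
], force=30)

```text
time_s: 0.93
ee_pos: [413.8, 181.2, 404.5]
ee_rot: [-90.1, 0.1, 63.1]
force: [-0.7, -0.0, 0.2]
gripper_width: 91.2
```

>>> carry_out([
  [[0, -0.1, 0], [-225, 30, -286], 0],
  [[0, -0.2, 0], [-225, 30, -286], 0],
  [[0, -0.3, 0], [-225, 30, -286], 0],
  [[0, -0.35, 0], [-225, 30, -286], 0],
  [[0, -0.35, 0], [-225, 30, -286], 0],
  [[0, -0.35, 0], [-225, 30, -286], 0],
  [[0, -0.35, 0], [-225, 30, -286], 0],
  [[0, -0.35, 0], [-225, 30, -286], 0.3],
  [[0, -0.35, 0], [-225, 30, -286], 0.3],
  [[0, -0.35, 0], [-225, 30, -286], 0.3],
])

```text
time_s: 1.77
ee_pos: [569.8, -148.6, 373.1]
ee_rot: [-90.1, 0.1, 83.2]
force: [1.4, -0.7, 0.8]
gripper_width: 73.8
```

Run:
```python
from h import *
s=env.state(); print(s["time_s"],s["ee_pos"],s["ee_rot"],s["force"],s["gripper_width"],s["qpos"])
im,P,K,M=grab("wrist"); cv2.imwrite("pics/w1.png",im)
t=P[(P[...,2]>92)&(P[...,2]<130)&(abs(P[...,0]-567)<40)&(abs(P[...,1]+144)<40)]
print("tab",cv2.minAreaRect(t[:,:2].astype(np.float32)),len(t),t[:,2].max())
```

```text
1.7667 [ 569.80391342 -148.59188908  373.11149392] [-90.05528484   0.12723165  83.24190508] [ 1.42757029 -0.7328157   0.77070863] 73.77088616548048 [-15.70612767  20.7409984   90.68268306  -0.12583881  68.50196407
 -98.90205402]
tab ((565.66552734375, -145.7325439453125), (9.8969144821167, 33.84171676635742), 82.95781707763672) 509 115.81316603659258
```

>>> carry_out([
  [[0, 0, 0], [0, 0, 0], 0.3],
  [[0, 0, 0], [0, 0, 0], 0.3],
  [[0, 0, 0], [0, 0, 0], 0.3],
])

```text
time_s: 2.07
ee_pos: [567.1, -142.5, 374.9]
ee_rot: [-90.0, -0.0, 83.6]
force: [0.4, -0.4, 0.0]
gripper_width: 64.2
```

Run:
```python
from h import *
s=env.state(); print(s["time_s"],s["ee_pos"],s["ee_rot"],s["force"],s["gripper_width"],s["qpos"])
im,P,K,M=grab("wrist"); cv2.imwrite("pics/w2.png",im)
t=P[(P[...,2]>92)&(P[...,2]<130)&(abs(P[...,0]-567)<40)&(abs(P[...,1]+144)<40)]
print("tab",cv2.minAreaRect(t[:,:2].astype(np.float32)),len(t),t[:,2].max())
```

```text
2.0667 [ 567.1225426  -142.53114269  374.8998127 ] [-8.99846052e+01 -3.02369688e-02  8.35796382e+01] [ 0.39078834 -0.35976055  0.01086181] 64.18983997049625 [-1.52412666e+01  2.03270090e+01  9.10530118e+01  2.95482939e-02
  6.86398313e+01 -9.88316759e+01]
tab ((565.6767578125, -145.52471923828125), (9.919156074523926, 33.622528076171875), 83.56536102294922) 495 116.23192665156554
```

View pics/w2.png

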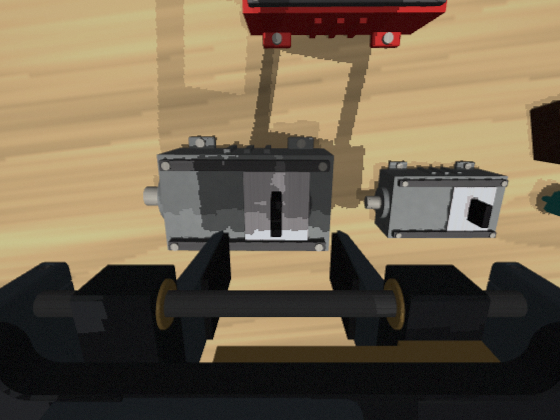

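The wrist view shows the tab at (277,213), between the open fingers, with the jaws parallel to the slide direction. I'll descend and grip it.

>>> carry_out([
  [[0, 0, 0], [-2, 35, 0], 0.3],
  [[0, 0, 0], [-2, 65, 0], 0.3],
  [[0, 0, 0], [-2, 85, 0], 0.3],
  [[0, 0, 0], [-2, 95, 0], 0.3],
  [[0, 0, 0], [-2, 99, 0], 0.3],
  [[0, 0, 0], [-2, 99, 0], 0.6],
  [[0, 0, 0], [-2, 99, 0], 1],
  [[0, 0, 0], [-2, 99, 0], 1],
  [[0, 0, 0], [-2, 99, 0], 1],
  [[0, 0, 0], [-2, 99, 0], 1],
], force=25)

```text
time_s: 2.95
ee_pos: [567.5, -146.2, 276.8]
ee_rot: [-90.1, 0.0, 83.5]
force: [-0.2, 1.2, 0.5]
gripper_width: 33.3
```

>>> carry_out([
  [[0, 0, 0], [0, 0, 0], 1],
  [[0, 0, 0], [0, 0, 0], 1],
  [[0, 0, 0], [0, 0, 0], 1],
  [[0, 0, 0], [0, 0, 0], 1],
])

```text
time_s: 3.28
ee_pos: [567.3, -146.1, 275.8]
ee_rot: [-90.0, -0.0, 83.5]
force: [0.6, 0.2, 1.6]
gripper_width: 9.6
```

>>> carry_out([
  [[0, 0, 0], [-10, 0, 0], 1],
  [[0, 0, 0], [-20, 0, 0], 1],
  [[0, 0, 0], [-30, 0, 0], 1],
  [[0, 0, 0], [-40, 0, 0], 1],
  [[0, 0, 0], [-50, 0, 0], 1],
  [[0, 0, 0], [-58, 0, 0], 1],
  [[0, 0, 0], [-64, 0, 0], 1],
  [[0, 0, 0], [-68, 0, 0], 1],
  [[0, 0, 0], [-70, 0, 0], 1],
  [[0, 0, 0], [-70, 0, 0], 1],
])

```text
time_s: 4.12
ee_pos: [559.2, -215.8, 275.8]
ee_rot: [-90.0, -0.0, 83.4]
force: [-0.9, 3.0, 3.6]
gripper_width: 9.8
```

>>> carry_out([
  [[0, 0, 0], [-1, 0, 0], 1],
  [[0, 0, 0], [-2, 0, 0], 1],
  [[0, 0, 0], [-3, 0, 0], 1],
  [[0, 0, 0], [-4, 0, 0], 1],
  [[0, 0, 0], [-4, 0, 0], 1],
])

```text
time_s: 4.53
ee_pos: [559.1, -217.0, 275.8]
ee_rot: [-90.0, -0.4, 83.4]
force: [1.3, 13.2, 4.3]
gripper_width: 10.1
```

>>> carry_out([
  [[0, 0, 0], [-2, 0, 0], 1],
  [[0, 0, 0], [-3, 0, 0], 1],
  [[0, 0, 0], [-3, 0, 0], 1],
])

```text
time_s: 4.78
ee_pos: [559.0, -218.0, 275.8]
ee_rot: [-89.9, -0.7, 83.4]
force: [2.8, 21.9, 6.5]
gripper_width: 10.0
```

>>> carry_out([
  [[0, 0, 0], [3, 0, 0], 1],
  [[0, 0, 0], [3, 0, 0], 0.3],
  [[0, 0, 0], [3, 0, 0], 0.3],
  [[0, 0, 0], [3, 0, 0], 0.3],
  [[0, 0, 0], [3, 0, 0], 0.3],
  [[0, 0, 0], [3, 0, 0], 0.3],
  [[0, 0, 0], [3, -25, 0], 0.3],
  [[0, 0, 0], [3, -60, 0], 0.3],
  [[0, 0, 0], [3, -100, 0], 0.3],
  [[0, 0, 0], [3, -100, 0], 0.3],
])

```text
time_s: 5.62
ee_pos: [560.2, -220.7, 383.8]
ee_rot: [-90.8, 0.3, 83.5]
force: [0.6, -0.1, -0.2]
gripper_width: 63.2
```

>>> carry_out([
  [[0, 0, 0], [40, 0, -30], 0.3],
  [[0, 0, 0], [80, 0, -60], 0.3],
  [[0, 0, 0], [80, 0, -60], 0.3],
  [[0, 0, 0], [80, 0, -60], 0.3],
  [[0, 0, 0], [80, 0, -60], 0.3],
  [[0, 0, 0], [80, 0, -60], 0.3],
])

```text
time_s: 6.12
ee_pos: [627.0, -147.7, 375.3]
ee_rot: [-89.9, 0.0, 83.5]
force: [1.1, -0.2, -0.3]
gripper_width: 63.9
```

Run:
```python
from h import *
s=env.state(); print(s["time_s"],s["ee_pos"],s["ee_rot"],s["force"],s["gripper_width"])
a=[]
for n in("wrist","top"):
    im,P,K,M=grab(n); np.savez(f"{n}1.npz",im=im,P=P,K=K,M=M)
    # crop around hub & housing
    k=(abs(P[...,0]-560)<130)&(abs(P[...,1]+160)<130)&(P[...,2]>50)&(P[...,2]<130)
    v,u=np.nonzero(k); v0,v1=np.percentile(v,[1,99]).astype(int);u0,u1=np.percentile(u,[1,99]).astype(int); print(n,u0,u1,v0,v1)
    t=P[(P[...,2]>92)&(P[...,2]<125)&(abs(P[...,0]-560)<60)&(abs(P[...,1]+218)<40)]
    print("tab",cv2.minAreaRect(t[:,:2].astype(np.float32)),len(t))
    c=im[v0:v1,u0:u1]; f=400/c.shape[1]; a.append(cv2.resize(c,None,fx=f,fy=f,interpolation=cv2.INTER_CUBIC))
h=min(x.shape[0] for x in a); cv2.imwrite("pics/hub1.png",np.hstack([x[:h] for x in a]))
```

```text
6.1167 [ 626.99710946 -147.65240667  375.30840332] [-8.99276973e+01  4.30429355e-02  8.34667412e+01] [ 1.07244176 -0.23921539 -0.2759327 ] 63.88490353829861
wrist 151 331 88 194
tab ((558.1333618164062, -214.76992797851562), (10.280431747436523, 33.609458923339844), 83.39830017089844) 793
top 401 487 140 193
tab ((559.2092895507812, -213.46908569335938), (10.553048133850098, 33.20541000366211), 84.99763488769531) 167
```

View pics/hub1.png

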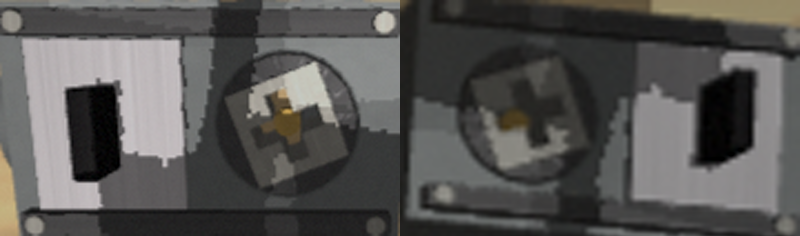

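The cover is open. The hub shows a cross at about (285,125) in the left crop. Next I'll get a closer look, so I need to know where the camera has to go.

```bash
cat > hub.py <<'E'
from h import *
def hub(im,P,K,M,c0,name,z0=72.0):
    S=8; n=80*S
    # rectify plane z=z0, 80x80 mm about c0; image x = world x, image y = -world y
    g=np.mgrid[:n,:n].astype(np.float32); X=c0[0]+(g[1]-n/2)/S; Y=c0[1]-(g[0]-n/2)/S
    W=np.stack([X,Y,np.full_like(X,z0)],-1); Mi=np.linalg.inv(M); C=W@Mi[:3,:3].T+Mi[:3,3]
    u=(C[...,0]/C[...,2]*K[0,0]+K[0,2]).astype(np.float32); v=(C[...,1]/C[...,2]*K[1,1]+K[1,2]).astype(np.float32)
    rec=cv2.remap(im,u,v,cv2.INTER_CUBIC); Z=cv2.remap(np.nan_to_num(P[...,2]).astype(np.float32),u,v,cv2.INTER_NEAREST)
    hole=(Z<z0-6)&(np.hypot(X-c0[0],Y-c0[1])<22)
    out=np.hstack([rec,cv2.applyColorMap(np.clip((Z-40)*6,0,255).astype(np.uint8),cv2.COLORMAP_JET)])
    cv2.imwrite(name,cv2.resize(out,(800,400)))
    # fit cross: pose (x,y,a) maximising mask overlap
    from scipy.optimize import differential_evolution as DE
    st=4; xs,ys,h=X[::st,::st],Y[::st,::st],hole[::st,::st]
    def f(p):
        c,s=np.cos(p[2]),np.sin(p[2]); a=abs((xs-p[0])*c+(ys-p[1])*s); b=abs(-(xs-p[0])*s+(ys-p[1])*c)
        m=((a<4.75)&(b<15.25))|((b<4.75)&(a<15.25)); return -(m&h).sum()/(m|h).sum()
    r=DE(f,[(c0[0]-10,c0[0]+10),(c0[1]-10,c0[1]+10),(-np.pi/4,np.pi/4)],seed=0)
    print("cross",r.x[:2],np.degrees(r.x[2]),"IoU",-r.fun,"top z",np.nanmedian(Z[(np.hypot(X-c0[0],Y-c0[1])<26)&(Z>66)]))
E
python3 - <<'E'
from hub import *
for n in("wrist","top"):
    d=np.load(n+"1.npz"); print(n,d["M"][:3,3],d["M"][:3,2]); hub(d["im"],d["P"],d["K"],d["M"],(567,-140),f"pics/{n}h1.png")
E
```

```text
wrist [ 542.51660283 -137.42278078  356.01737647] [ 0.29432159 -0.034324   -0.95508987]
cross [ 566.56539375 -140.70678365] 14.3169729688497 IoU 0.9162039374053509 top z 72.3321
top [371.2067663  178.32386717 978.13051961] [ 0.12653254 -0.02889945 -0.9915414 ]
cross [ 567.46624668 -138.50315718] 13.616236551517527 IoU 0.7757483510908169 top z 71.720764
```

>>> carry_out([
  [[0, 0.1, 0], [40, 0, 17], 0.3],
  [[0, 0.2, 0], [78, 0, 33], 0.3],
  [[0, 0.3, 0], [116, 0, 49], 0.3],
  [[0, 0.4, 0], [154, 0, 65], 0.3],
  [[0, 0.5, 0], [192, 0, 81], 0.3],
  [[0, 0.6, 0], [230, 0, 97], 0.3],
  [[0, 0.637, 0], [268, 0, 113], 0.3],
  [[0, 0.637, 0], [300, 0, 126], 0.3],
  [[0, 0.637, 0], [323, 0, 135], 0.3],
  [[0, 0.637, 0], [323, 0, 135], 0.3],
])

```text
time_s: 7.05
ee_pos: [528.7, 192.0, 376.1]
ee_rot: [-89.9, -0.1, 47.2]
force: [0.7, -0.4, 0.3]
gripper_width: 63.9
```

>>> carry_out([
  [[0, 0, 0], [0, 0, 0], 0.3],
  [[0, 0, 0], [0, 0, 0], 0.3],
  [[0, 0, 0], [0, 0, 0], 0.3],
  [[0, 0, 0], [0, 0, 0], 0.3],
])

```text
time_s: 7.38
ee_pos: [530.5, 187.9, 375.8]
ee_rot: [-90.0, 0.0, 46.9]
force: [0.6, -0.0, 0.3]
gripper_width: 64.0
```

Run:
```python
from h import *
s=env.state(); print(s["time_s"],s["ee_pos"],s["ee_rot"],s["force"],s["gripper_width"],s["qpos"])
im,P,K,M=grab("wrist"); cv2.imwrite("pics/w3.png",im)
k=(np.hypot(P[...,0]-530,P[...,1]-189)<28)
print(np.percentile(P[k][:,2],[50,90,99]))
for lo in(96,99):
    t=P[k&(P[...,2]>lo)&(P[...,2]<120)]
    print("head",cv2.minAreaRect(t[:,:2].astype(np.float32)),len(t),np.median(t[:,2]))
```

```text
7.3833 [530.49166256 187.88675586 375.79466512] [-9.00126393e+01  2.37907005e-03  4.68569593e+01] [ 0.63051309 -0.03744943  0.28743103] 64.02950592859433 [ 1.83351357e+01  1.83498320e+01  9.39201733e+01 -1.32284285e-02
  6.77260504e+01 -2.85168102e+01]
[300.15410721 310.04723758 312.05192701]
head ((528.732666015625, 189.125), (23.73115348815918, 24.58428192138672), 46.09101486206055) 727 104.5192393184326
head ((528.732666015625, 189.125), (23.73115348815918, 24.58428192138672), 46.09101486206055) 703 104.54389792012623
```

View pics/w3.png

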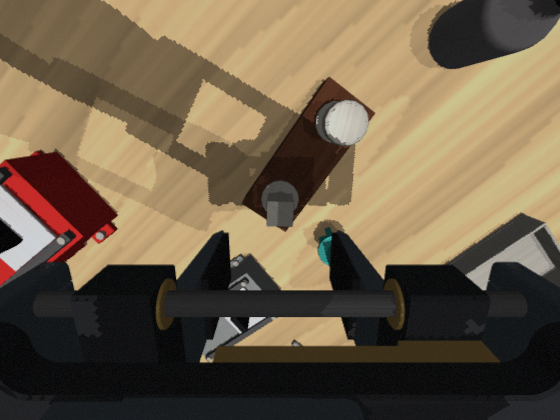

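The stem head is at (280,208), centred between the jaws with its flats aligned. The turquoise decoy is at (327,245) near the right finger, so I'll check that clearance numerically before descending.

Run:
```python
from h import *
d=np.load("top0.npz");P=d["P"];im=d["im"].astype(int)
q=P[125:165,245:280].reshape(-1,3);c=im[125:165,245:280].reshape(-1,3)
t=q[(c[:,0]-c[:,2]>25)&(q[:,2]>15)]
a=np.radians(46.9);x=np.array([np.cos(a),np.sin(a)]);z=np.array([-np.sin(a),np.cos(a)])
r=t[:,:2]-[530,188.5]; print(t.mean(0),t[:,2].max(),"toolx",(r@x).min(),(r@x).max(),"toolz",(r@z).min(),(r@z).max())
```

```text
[617.1818786  191.66316087  77.49618927] 102.35226168104327 toolx 45.65815702198787 81.10186393891075 toolz -81.00290973444913 -44.01313213835477
```

>>> carry_out([
  [[0, 0, 0], [0, 35, 1], 0.3],
  [[0, 0, 0], [0, 70, 1], 0.3],
  [[0, 0, 0], [0, 95, 1], 0.3],
  [[0, 0, 0], [0, 110, 1], 0.3],
  [[0, 0, 0], [0, 116, 1], 0.3],
  [[0, 0, 0], [0, 116, 1], 0.3],
  [[0, 0, 0], [0, 116, 1], 0.5],
  [[0, 0, 0], [0, 116, 1], 1],
  [[0, 0, 0], [0, 116, 1], 1],
  [[0, 0, 0], [0, 116, 1], 1],
], force=55)

```text
time_s: 8.27
ee_pos: [529.7, 190.1, 260.9]
ee_rot: [-90.1, -0.1, 47.0]
force: [0.3, -0.6, 0.6]
gripper_width: 40.3
```

>>> carry_out([
  [[0, 0, 0], [0, 0, 0], 1],
  [[0, 0, 0], [0, 0, 0], 1],
  [[0, 0, 0], [0, 0, 0], 1],
  [[0, 0, 0], [0, 0, 0], 1],
])

```text
time_s: 8.6
ee_pos: [529.4, 190.1, 260.1]
ee_rot: [-90.0, -0.0, 47.0]
force: [-0.4, -0.3, 2.5]
gripper_width: 24.0
```

>>> carry_out([
  [[0, 0, 0], [0, -20, 0], 1],
  [[0, 0, 0], [0, -55, 0], 1],
  [[0, 0, 0], [0, -90, 0], 1],
  [[0, 0, 0], [0, -120, 0], 1],
  [[0, 0, 0], [0, -120, 0], 1],
])

```text
time_s: 9.02
ee_pos: [530.5, 190.4, 385.7]
ee_rot: [-90.3, -0.6, 47.0]
force: [2.0, -0.0, -2.8]
gripper_width: 23.8
```

>>> carry_out([
  [[0, 0.06, 0], [-24, 0, -29], 1],
  [[0, 0.12, 0], [-48, 0, -58], 1],
  [[0, 0.18, 0], [-74, 0, -90], 1],
  [[0, 0.24, 0], [-100, 0, -121], 1],
  [[0, 0.3, 0], [-126, 0, -152], 1],
  [[0, 0.36, 0], [-152, 0, -183], 1],
  [[0, 0.42, 0], [-178, 0, -215], 1],
  [[0, 0.48, 0], [-202, 0, -244], 1],
  [[0, 0.54, 0], [-224, 0, -270], 1],
  [[0, 0.571, 0], [-241, 0, -291], 1],
])

```text
time_s: 9.85
ee_pos: [577.3, -187.5, 377.4]
ee_rot: [-89.9, 0.2, 14.0]
force: [0.4, 0.2, -3.1]
gripper_width: 23.4
```

>>> carry_out([
  [[0, 0, 0], [0, 0, 0], 1],
  [[0, 0, 0], [0, 0, 0], 1],
  [[0, 0, 0], [0, 0, 0], 1],
  [[0, 0, 0], [0, 0, 0], 1],
])

```text
time_s: 10.18
ee_pos: [577.5, -183.7, 378.7]
ee_rot: [-89.9, 0.1, 14.3]
force: [-0.1, -0.4, -3.6]
gripper_width: 23.7
```

Run:
```python
from hub import *
s=env.state(); print(s["time_s"],s["ee_pos"],s["ee_rot"],s["force"],s["gripper_width"],s["qpos"])
im,P,K,M=grab("wrist"); cv2.imwrite("pics/w4.png",im); np.savez("wrist2.npz",im=im,P=P,K=K,M=M)
hub(im,P,K,M,(567,-140),"pics/h4.png")
im2,P2,K2,M2=grab("top"); hub(im2,P2,K2,M2,(567,-140),"pics/h4t.png")
cv2.imwrite("pics/v4.png",np.hstack([im,cv2.resize(cv2.imread("pics/h4.png")[:, :400],(240,240),interpolation=cv2.INTER_AREA) if 0 else np.vstack([cv2.resize(cv2.imread("pics/h4.png")[:,:400],(210,210)),cv2.resize(cv2.imread("pics/h4.png")[:,400:],(210,210))])]))
```

```text
10.1833 [ 577.49766739 -183.70794147  378.7245883 ] [-8.99069674e+01  8.95916019e-02  1.43343983e+01] [-0.06533088 -0.3621907  -3.61646764] 23.748898899728204 [-1.87406880e+01  2.20813431e+01  8.77398544e+01  3.08696916e-02
  7.03046502e+01 -3.30854492e+01]
cross [ 566.63825962 -140.59168495] 14.242880485686557 IoU 0.9089529590288316 top z 72.35039
cross [ 567.82867597 -139.01238534] 14.66648001149435 IoU 0.7725685785536159 top z 71.942604
```

View pics/v4.png

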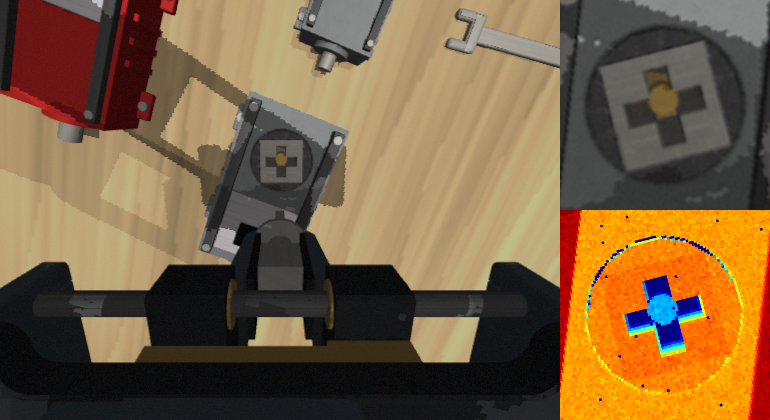

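The wrist views at two yaws agree on the hub to about 0.1 mm: (566.6, -140.7) at 14.3°. The cross and brass ejector are at (281,160), the open cover is below them, and the stem is held at (281,250). I'll hover just above the bore next.

>>> carry_out([
  [[0, 0, 0], [0, 0, 20], 1],
  [[0, 0, 0], [0, 0, 36], 1],
  [[0, 0, 0], [0, 0, 44], 1],
  [[0, 0, 0], [0, 15, 44], 1],
  [[0, 0, 0], [0, 30, 44], 1],
  [[0, 0, 0], [0, 40, 44], 1],
  [[0, 0, 0], [0, 46, 44], 1],
  [[0, 0, 0], [0, 46, 44], 1],
  [[0, 0, 0], [0, 46, 44], 1],
  [[0, 0, 0], [0, 46, 44], 1],
])

```text
time_s: 11.12
ee_pos: [567.2, -142.2, 334.5]
ee_rot: [-90.0, -0.1, 14.3]
force: [-0.0, -0.1, -3.2]
gripper_width: 23.9
```

>>> carry_out([
  [[0, 0, 0], [0, 0, 0], 1],
  [[0, 0, 0], [0, 0, 0], 1],
  [[0, 0, 0], [0, 0, 0], 1],
  [[0, 0, 0], [0, 0, 0], 1],
])

```text
time_s: 11.45
ee_pos: [566.9, -142.2, 334.1]
ee_rot: [-90.0, -0.0, 14.3]
force: [-0.6, 0.3, -3.4]
gripper_width: 23.7
```

Run:
```python
from h import *
s=env.state(); print(s["time_s"],s["ee_pos"],s["ee_rot"],s["force"],s["gripper_width"])
out=[]
for n in("wrist","scene"):
    im,P,K,M=grab(n); np.savez(n+"3.npz",im=im,P=P,K=K,M=M)
    p=s["ee_pos"]; k=(np.hypot(P[...,0]-566.8,P[...,1]+140.9)<26)
    for lo,hi in((78,112),(112,121),(121,130),(135,150),(161,175)):
        t=P[k&(P[...,2]>lo)&(P[...,2]<hi)]
        if len(t)>10: print(n,lo,len(t),cv2.minAreaRect(t[:,:2].astype(np.float32)))
    Mi=np.linalg.inv(M); c=Mi[:3,:3]@np.array([566.8,-140.9,95])+Mi[:3,3]; u,v=(K@c)[:2]/c[2]; u,v=int(u),int(v)
    u0,v0=max(u-70,0),max(v-100,0); out.append(cv2.resize(im[v0:v0+150,u0:u0+140],(392,420),interpolation=cv2.INTER_CUBIC))
cv2.imwrite("pics/v5.png",np.hstack(out))
```

```text
11.45 [ 566.90238372 -142.15845314  334.05908981] [-9.00145697e+01 -3.39278924e-02  1.42620265e+01] [-0.55744297  0.31247949 -3.41985181] 23.66813320731019
wrist 78 66 ((557.94970703125, -134.17218017578125), (19.94283103942871, 4.071020603179932), 44.374839782714844)
wrist 121 801 ((563.94482421875, -131.3412628173828), (32.3813591003418, 16.700624465942383), 14.361949920654297)
wrist 135 203 ((563.9434204101562, -130.04161071777344), (38.63760757446289, 12.533326148986816), 14.567121505737305)
wrist 161 867 ((563.3220825195312, -127.89329528808594), (39.612430572509766, 8.460189819335938), 14.275208473205566)
scene 78 214 ((573.3917846679688, -140.1233673095703), (18.177261352539062, 28.587234497070312), 25.401575088500977)
scene 112 16 ((572.7244873046875, -134.66403198242188), (6.033201694488525, 22.25035285949707), 55.67711639404297)
scene 121 213 ((569.9097900390625, -139.8771209716797), (31.306922912597656, 38.98346710205078), 46.553585052490234)
scene 135 76 ((573.1631469726562, -130.4498748779297), (26.101259231567383, 48.256282806396484), 65.32180786132812)
scene 161 173 ((571.2655029296875, -129.87762451171875), (25.56781005859375, 51.50475311279297), 68.70812225341797)
```

View pics/v5.png

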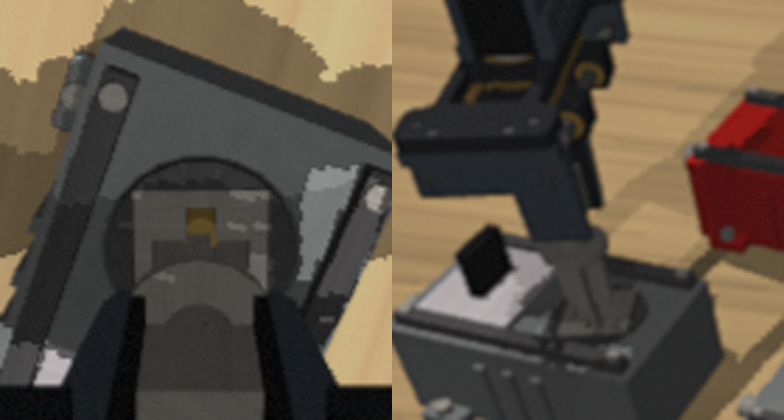

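The stem sits over the hub: the shoulder arc is centred at about (200,265) in the left crop, above the cross at (200,235). I'll correct about 1.5 mm along tool z and lower gently.

>>> carry_out([
  [[0, 0, 0], [0.4, 0, 1.5], 1],
  [[0, 0, 0], [0.4, 3, 1.5], 1],
  [[0, 0, 0], [0.4, 6, 1.5], 1],
  [[0, 0, 0], [0.4, 8, 1.5], 1],
  [[0, 0, 0], [0.4, 10, 1.5], 1],
  [[0, 0, 0], [0.4, 12, 1.5], 1],
  [[0, 0, 0], [0.4, 14, 1.5], 1],
  [[0, 0, 0], [0.4, 15, 1.5], 1],
  [[0, 0, 0], [0.4, 15, 1.5], 1],
  [[0, 0, 0], [0.4, 15, 1.5], 1],
], force=60)

```text
time_s: 12.38
ee_pos: [566.9, -140.6, 318.7]
ee_rot: [-90.0, 0.0, 14.3]
force: [0.4, 0.2, -3.6]
gripper_width: 23.9
```

>>> carry_out([
  [[0, 0, 0], [0, 3, 0], 1],
  [[0, 0, 0], [0, 6, 0], 1],
  [[0, 0, 0], [0, 9, 0], 1],
  [[0, 0, 0], [0, 12, 0], 1],
  [[0, 0, 0], [0, 15, 0], 1],
  [[0, 0, 0], [0, 18, 0], 1],
  [[0, 0, 0], [0, 20, 0], 1],
  [[0, 0, 0], [0, 20, 0], 1],
])

```text
time_s: 13.05
ee_pos: [566.9, -140.5, 298.7]
ee_rot: [-90.0, 0.0, 14.3]
force: [-0.7, -0.2, 1.1]
gripper_width: 23.5
```

>>> carry_out([
  [[0, 0, 0], [0, 3, 0], 1],
  [[0, 0, 0], [0, 6, 0], 1],
  [[0, 0, 0], [0, 8, 0], 1],
  [[0, 0, 0], [0, 10, 0], 1],
  [[0, 0, 0], [0, 12, 0], 1],
  [[0, 0, 0], [0, 14, 0], 1],
  [[0, 0, 0], [0, 15, 0], 1],
  [[0, 0, 0], [0, 15, 0], 1],
])

```text
time_s: 13.72
ee_pos: [566.9, -140.6, 284.3]
ee_rot: [-90.0, -0.0, 14.3]
force: [-2.8, 0.1, 6.0]
gripper_width: 23.6
```

>>> carry_out([
  [[0, 0, 0], [0, 1, 0], 1],
  [[0, 0, 0], [0, 2, 0], 1],
  [[0, 0, 0], [0, 2, 0], 1],
  [[0, 0, 0], [0, 2, 0], 1],
])

```text
time_s: 14.05
ee_pos: [566.7, -140.5, 284.2]
ee_rot: [-90.0, -0.1, 14.3]
force: [-5.6, 2.4, 16.5]
gripper_width: 23.8
```

>>> carry_out([
  [[0, 0, 0], [0, 0.5, 0], 1],
  [[0, 0, 0], [0, 1, 0], 1],
  [[0, 0, 0], [0, 1, 0], 1],
  [[0, 0, 0], [0, 1, 0], 1],
  [[0, 0, 0], [0, 1, 0], 1],
  [[0, 0, 0], [0, 1, 0], 1],
  [[0, 0, 0], [0, 1, 0], 1],
  [[0, 0, 0], [0, 1, 0], 1],
  [[0, 0, 0], [0, 1, 0], 1],
  [[0, 0, 0], [0, 1, 0], 1],
])

```text
time_s: 14.88
ee_pos: [566.6, -140.5, 284.2]
ee_rot: [-90.1, -0.1, 14.3]
force: [-7.1, 0.9, 21.2]
gripper_width: 23.8
```

Run:
```python
from h import *
s=env.state(); print(s["time_s"],s["ee_pos"],s["ee_rot"],s["force"],s["gripper_width"])
for n in("wrist","scene"):
    im,P,K,M=grab(n)
    k=np.hypot(P[...,0]-566.8,P[...,1]+140.7)<19
    z=P[k][:,2]; z=z[(z>60)&(z<95)]; print(n,len(z),np.histogram(z,np.arange(66,94,2)))
    t=P[(P[...,2]>92)&(P[...,2]<125)&(abs(P[...,0]-558)<40)&(abs(P[...,1]+218)<30)]
    if len(t)>20: print("tab",cv2.minAreaRect(t[:,:2].astype(np.float32)))
cv2.imwrite("pics/v6.png",cv2.resize(im[120:300,20:370],(700,360),interpolation=cv2.INTER_CUBIC))
```

```text
14.8833 [ 566.64023993 -140.49290806  284.18336649] [-90.05190487  -0.09148886  14.27067756] [-7.09960915  0.85382117 21.18380208] 23.750459394946564
wrist 774 (array([  0,   0,   1,   2,   0,  95, 550,  34,  23,  28,  18,  17,   6]), array([66, 68, 70, 72, 74, 76, 78, 80, 82, 84, 86, 88, 90, 92]))
tab ((567.7387084960938, -211.08538818359375), (2.2940988540649414, 12.92104434967041), 79.76788330078125)
scene 180 (array([ 0,  1,  8,  5, 13, 74, 54, 10,  6,  0,  0,  0,  0]), array([66, 68, 70, 72, 74, 76, 78, 80, 82, 84, 86, 88, 90, 92]))
tab ((573.3898315429688, -213.50418090820312), (8.02591609954834, 14.078311920166016), 38.25138473510742)
```

View pics/v6.png

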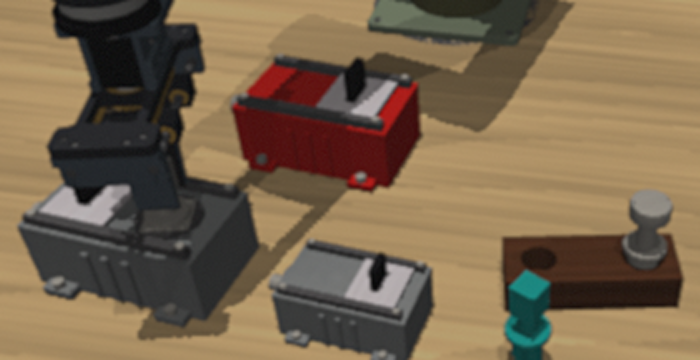

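The shoulder top reads about 78 mm, as expected for fully home (72 + 6). The picture shows the stem seated at (165,215), the cover open, the pin still in the stand at (648,225), and the decoys untouched. Handing in.

```bash
python3 -c "
from workcell import env
print(env.job_done()); s=env.state(); print(s['time_s'],s['ee_pos'],s['force'],s['gripper_width'])"
```

```text
the job is handed in; nothing more can be done
None
the job is handed in; nothing more can be done
```

The stem is fully home in the hub and was still held pressed down when I handed the job in, at about 15 s of the 51 s allowed. The hand-in gives no verdict.

**What I did:** I slid the cover of the large grey housing to its end stop and took the stem out of the stand. I turned it to the bore angle of about 14.3° and pushed it in against the spring.

**Last checks that agreed:**
- **Stem:** the TCP was at z = 284.2 mm against 284 expected. It did not move when I pressed harder, from 16.5 to 21 N. The shoulder top measured about 78 mm, which is what fully home should give.
- **Cover:** the tab was 74.5 mm from the bore axis just after opening (nominal 75). It had stopped moving at the end stop with 22 N on it.
- **Other things:** in the last scene picture the pin and the turquoise look-alike were where they started. The oil bottle was outside that crop, and nothing I did came near it.

**Checks that disagreed or were weak:**
- The top camera put the hub about 2 mm from the wrist camera's position. I used the wrist camera, and the stem entered without resistance.
- In the last check the gripper hid most of the tab. The cover's final position therefore rests on the measurement just after opening and on the last picture.

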